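Take the specimen case out of its lever arch file

ROBOT

A 6-joint arm with a two-finger parallel gripper is mounted at the origin on the work surface. World frame = base frame: x ahead of the robot, y to its left, z up, the work surface at z = 0. Lengths are in m, angles in rad, forces in N, time in s.
With the tool pointing down it reaches from about 0.375 to 0.9 m from the base axis. Payload 3.1 kg.
Tool frame: the origin (TCP) lies on the centre line of the jaws, within the pads' length; the fingertips stand robot.nose_length ahead of it and the grasp point (between the pads) lies 6 mm ahead of it (robot.nose_length is the distance from the TCP to the fingertips, in m); z points along the fingers, y is the line along which they close (so a half turn about z gives the same grasp; the last joint's range is limited). The gripper opens to 87 mm and grips with 3 to 60 N. Pads are 19 mm wide; open, the fingers measure 117 mm over their backs; the gripper's body (75 mm by 190 mm) begins 51 mm behind the grasp point.
Start: joints at [0.94, 0.527, 1.433, -0, 1.181, -0.178], TCP at [0.273, 0.562, 0.248] pointing down, gripper open.
Joint ranges: [-3.08, 3.08], [-0.75, 2.2], [0.22, 2.44], [-1.43, 4.57], [0, 2.65], [-2.85, 2.85]. Speed limits (rad/s): [2.79, 2.79, 3.14, 3.14, 3.14, 3.14].

INTERFACE

Orientations are given as a unit quaternion [x, y, z, w].
In Python, from rig import robot gives the robot as it stands.
- The arm moves only by the shell command python3 -m crank 'ROWS' [FORCE]. ROWS is JSON, one flat list of numbers, 7 for each row, row after row: the shift along the tool's x, y, z in mm, then the turn, a rotation vector about the tool's x, y, z in degrees, then the closure in counts, from 0 (fully open) to 255 (shut). In form: [x, y, z, ax, ay, az, fingers, x, y, z, ax, ay, az, fingers, ...]. A call has exactly 5 rows; each row is the pose to reach, as a shift and turn from the pose commanded when the call began, along the tool's axes at that moment; what a row does not reach only later rows make up. A row lasts 1/12 s, in which the tool goes at most 41.7 mm and 7.16 degrees, less where a joint would pass 70% of its speed; a pose out of reach is approached as far as the arm can. A call with a gripper value outside its range is refused whole. The fingers move at their own pace and stop on an object; FORCE is the grip in N (left out, the last holds). Time passes only in rows, so rows that repeat a pose let the fingers close, or fill a call up. It gives the time, the measured TCP pose, the force, the opening and the grip force at its end, in the units of the state.
- robot.get_obs(): the state, without advancing time (a new reading comes with each control period).
- robot.camera(name): name is "side" or "top"; returns a dict with "pixels" (420x560x3 uint8, red, green, blue), "intrinsics" (3x3 intrinsics, pixels), "extrinsics" (4x4, takes a point from camera to world coordinates). Camera axes: x right, y down, z forward; pixel columns grow to the right and rows downward; lengths in m; the calibration is good to about 2 mm. A picture is of the moment at which its call begins. There is no depth.
- robot.hand_in(): hands the job in; it is judged then, once.
The state is a dict: "time": time; "q": joint angles; "joint_velocities": joint speeds; "joint_torque": joint torques, N m; "position": TCP position; "tool_rot": TCP orientation; "ft_force": force on the tool from outside, world axes, zero at the start; "moment": the same for the moment, N m; "grip_width": finger opening in m; "grip_force": force on a finger pad.
Only numpy, scipy, OpenCV 4.12 (cv2) and the standard library are available. Lean on these libraries where they do the work, as an engineer would, in place of code of your own. Each camera call takes 0.05 s, during which the arm holds its last target. There are 200 camera calls.

TASK

The case of archived metal specimens is needed for re-polishing: lift the lever of the open lever arch file so that the rings spring open, lift the case up off the posts and lay it flat, lid up, in the steel tray beside the specimen that is already there. Then press the lever fully down again so that the rings are shut. Set the case down gently, never tip it, and leave that specimen, the bottle and the loupe where they are.

Things in the scene. Friction and masses are not known exactly. Their poses are not given: they have to be found in the camera images.
- file: A5 lever arch file lying open and flat, fast to the bench: dark boards 3 mm thick, 220 mm along its x. Origin on the bench, midway between the two posts; x along the posts and the spine (away from the robot at yaw 0), y towards the spine, z up. Back cover y -120 to +70 mm, spine to +145, front cover to +337. Orange divider on the back cover, x -100 to 100, y -128 to 12, top at z = 6 mm
- posts_mid (a point): point midway between the tops of the two upright fixed steel posts, 56 mm above the bench, axes as the file's. The posts are 5 mm thick, at x = -40 and +40 mm, y = 0 in the file
- arch (a joint): angle of the two bent wire arches (4 mm wire, one per post, on one bar along x at y = 45, z = 10 mm in the file) that the lever moves: 0 = shut, their ends on the posts, crowns 72 mm above the bench; 0.7 = open, leaning over towards the spine, ends near y = 40 mm, nowhere over 80 mm high. They block the case when shut
- lever_handle (a point): middle of the lever's handle, moving with it: bright steel strip 4 mm thick, 13 mm wide, 16 mm wide (along the file's y) at the handle, ending in a 9 mm roll 10 mm farther out. It is 86 mm from the hinge. Lever down: x = -65, y = 59 mm in the file, 31 mm above the bench, free beneath and beside; lever up: nearly above the hinge, 103 mm above the bench
- lever_hinge (a point): centre of the lever's hinge pin, fixed on the file at x = 20, y = 59, z = 18 mm; axes as the file's. The lever turns about the file's y axis here and points to -x when down
- lever (a joint): lever angle (rad): 0 = fully down, rings shut; 1.25 = fully up, rings open. Sprung over a dead point at 0.22: below it the lever snaps down to 0 by itself, above it it springs up to 1.25 and stays. At the handle it takes about 5 N to start it upwards, and up to 9 N to press it down again
- case_mid (a point): centre of the box of the specimen case: blue base, clear lid over three round specimens, 104 mm (its x) by 60 mm (its y), 30 mm high, 0.1 to 0.2 kg; the point is half-way up. In the file its axes agree with the file's and its underside is 6 mm above the bench. Best gripped across its 60 mm at x = 0; the finger on the posts' side comes down between the posts, over the strip
- case_strip (a point): centre of the case's filing strip, 44 mm to +y of the box's centre and on its top face, 4 mm above the underside: 26 mm wide (y = 31 to 57 mm from the box's centre), 104 mm long, 4 mm thick, flush with the underside, with two 9 mm holes 80 mm apart that sit over the posts
- tray_in (a point): centre of the inner floor of the open stainless tray, 3 mm above the bench; the tray is 280 mm (its x) by 200 mm (its y) outside, 25 mm high, walls 3 mm with a 6 mm rolled rim; fast to the bench
- bottle: amber reagent bottle, 58 mm across, 135 mm high, standing; origin at the centre of its underside; leave alone
- mount: single black specimen, disc 30 mm across and 18 mm high, lying in the tray towards its +x end, 95 to 118 mm from the middle; origin at the centre of its underside; leave alone
- loupe: silvery eye loupe, 35 mm across and 30 mm high, standing on the front cover of the file; origin at the centre of its underside; leave alone
Mind the look-alikes: they are no part of the job. What is meant by the part that bears case_mid is not green, red or yellow, and is the larger of those in its own colour.

How it is judged:
On the way, in this order (a step that is already met when the one before it is completed fails the run):
1. the lever is up and the rings are open, the case still lying on the posts (value of joint lever above 1 rad and distance of case_mid from where it was at the start of the episode below 0.015 m), for 0.2 s.
2. the case lies flat, lid up, on the floor of the tray (z of case_mid in the frame of tray_in between 0.01 and 0.019 m and x of case_mid in the frame of tray_in between -0.11 and 0.11 m and y of case_mid in the frame of tray_in between -0.07 and 0.07 m and angle between case_mid's own z axis and vertical below 0.08 rad), for 0.2 s.
At the end, for the whole second after the job is handed in: the lever is fully down again (within 0.06 rad) and the rings shut, and the case lies inside the tray, flat on its floor (within 5 mm in height and 0.08 rad), lid up (all of step 2 and value of joint lever below 0.06 rad); the robot touches nothing.
It fails at once if the case is tipped (more than 0.5 rad) (angle between case_mid's own z axis and vertical above 0.5 rad).
It fails at once if the case is dropped or slammed into the tray (still faster than 0.5 m/s when its underside is less than 40 mm above the tray's floor) (z of case_mid in the frame of tray_in below 0.055 m and x of case_mid in the frame of tray_in between -0.14 and 0.14 m and y of case_mid in the frame of tray_in between -0.1 and 0.1 m and linear speed of case above 0.5 m/s).
It fails at once if the bottle is shifted more than 20 mm or knocked over (distance of bottle from where it was at the start of the episode above 0.02 m or angle between bottle's own z axis and vertical above 0.3 rad).
It fails at once if the loose specimen is shifted more than 20 mm or knocked over (distance of mount from where it was at the start of the episode above 0.02 m or angle between mount's own z axis and vertical above 0.3 rad).
It fails at once if the loupe is shifted more than 20 mm or knocked over (distance of loupe from where it was at the start of the episode above 0.02 m or angle between loupe's own z axis and vertical above 0.3 rad).
It also fails if it takes over 72 s, if anything falls off the work surface, if the arm or the gripper's body presses on something with over 40 N, if the wrist force passes 120 N, or if a joint passes its speed limit or range.

## Working session

There is one attempt and no reset: what is moved stays moved. The work goes in short steps, Python scripts to look and compute and a shell command to move; the robot and the scene stay as the last step left them, time stands still between calls to the robot, and variables do not carry over. Pictures are saved under pics/ and viewed, at most 10 in all, crops included, and the job is handed in when it is done.

```bash
ls; mkdir -p pics
python3 - <<'E'
from rig import robot
import cv2,numpy as np
print(robot.nose_length, robot.get_obs())
for n in("side","top"):
    c=robot.camera(n); cv2.imwrite(f"pics/{n}0.png",c["pixels"][:,:,::-1]); np.savez(f"{n}0.npz",**c); print(n,c["intrinsics"],c["extrinsics"])
E
```

```text
pics
0.025 {'time': 0.0, 'q': array([ 9.39518790e-01,  5.28450816e-01,  1.43389918e+00, -2.78239853e-05,
        1.18140576e+00, -1.78497477e-01]), 'joint_velocities': array([ 0.00026922,  0.00039757,  0.00048465, -0.00089064, -0.00041698,
        0.00202918]), 'joint_torque': array([ 2.85709802e-04, -4.40031445e+01, -1.76594692e+01,  6.33283309e-02,
        5.82116819e-02, -1.59759838e-04]), 'position': array([0.27298652, 0.56147224, 0.24658201]), 'tool_rot': array([ 2.24455848e-01,  9.74483659e-01, -9.99171467e-04, -4.14214790e-04]), 'ft_force': array([ 0.60541418, -1.28824828, -0.46808694]), 'moment': array([0.03180755, 0.01868349, 0.10003375]), 'grip_force': 0.0, 'grip_width': 0.08678792822559615}
side [[456.10369419   0.         276.23213236]
 [  0.         456.10369419 205.75250492]
 [  0.           0.           1.        ]] [[-0.98325765 -0.13412115  0.12335279  0.50798096]
 [-0.18198846  0.68862303 -0.70191062  0.70061643]
 [ 0.00919749 -0.71260777 -0.70150236  0.74499872]
 [ 0.          0.          0.          1.        ]]
top [[447.1015557    0.         281.31514629]
 [  0.         447.1015557  203.88876206]
 [  0.           0.           1.        ]] [[ 1.75099398e-02 -9.91855241e-01  1.26160940e-01  4.77467977e-01]
 [-9.99842463e-01 -1.77367730e-02 -6.74771957e-04  3.21456369e-02]
 [ 2.90696405e-03 -1.26129250e-01 -9.92009557e-01  1.01661836e+00]
 [ 0.00000000e+00  0.00000000e+00  0.00000000e+00  1.00000000e+00]]
```

View pics/top0.png

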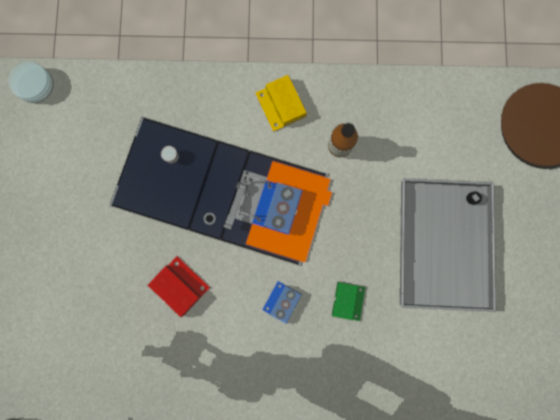

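View pics/side0.png

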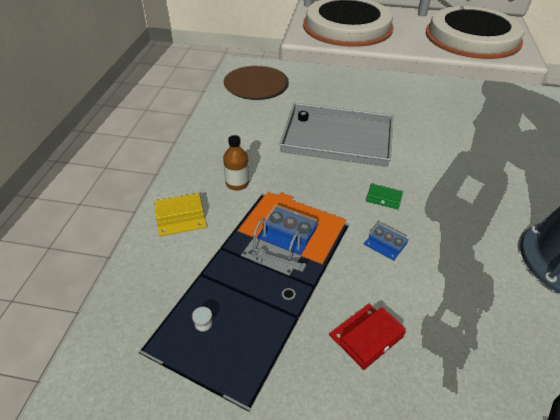

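The top view shows the open file, with boards' corners near (143,119), (112,205), (300,263) and (328,174), the tray around (448,244), the mount at (475,198), the bottle at (343,140) and the loupe at (169,155). Case candidates are: large blue on the posts (278,208), small blue (283,302), green (348,300), red (180,287) and yellow (285,102). The large blue one on the posts fits, since it isn't green, red or yellow and is the larger of the two blues.

```bash
cat > h.py <<'E'
import numpy as np, cv2
from scipy.spatial.transform import Rotation as R
def load(n): return dict(np.load(n+".npz"))
def ray(c,px,z):
    px=np.atleast_2d(px).astype(float); d=np.c_[px,np.ones(len(px))]@np.linalg.inv(c["intrinsics"]).T@c["extrinsics"][:3,:3].T
    o=c["extrinsics"][:3,3]; return o+d*((z-o[2])/d[:,2])[:,None]
def proj(c,P):
    E=np.linalg.inv(c["extrinsics"]); p=(np.atleast_2d(P)@E[:3,:3].T+E[:3,3])@c["intrinsics"].T; return p[:,:2]/p[:,2:]
def blob(m,near):
    n,l,s,ce=cv2.connectedComponentsWithStats(m.astype(np.uint8))
    ok=[i for i in range(1,n) if s[i,4]>20]; i=min(ok,key=lambda i:np.hypot(*(ce[i]-near))); return l==i
def pts(m): y,x=np.nonzero(m); return np.c_[x,y]
E
cat > m.py <<'E'
from h import *
t=load("top0");s=load("side0")
def hsv(c): return cv2.cvtColor(c["pixels"],cv2.COLOR_RGB2HSV).astype(int)
for nm,c,near in(("top",t,(180,175)),("side",s,(220,330))):
    h=hsv(c); d=blob((h[...,2]<75)&(c["pixels"].astype(int)[...,2]>=c["pixels"].astype(int)[...,0]),near)
    P=ray(c,pts(d),.003)[:,:2].astype(np.float32); r=cv2.minAreaRect(P); print(nm,"file",r,cv2.boxPoints(r).round(4).tolist())
    b=(h[...,0]>100)&(h[...,0]<125)&(h[...,1]>140)&(h[...,2]>90); m=blob(b,(278,208) if nm=="top" else (290,230)); print("blue",m.sum(),cv2.minAreaRect(ray(c,pts(m),.01)[:,:2].astype(np.float32)))
E
python3 m.py
python3 - <<'E'
from h import *
t=load("top0");s=load("side0")
a=cv2.resize(t["pixels"][150:280,190:350,::-1],None,fx=5,fy=4.6,interpolation=2); cv2.imwrite("pics/ct.png",a)
a=cv2.resize(s["pixels"][185:305,220:380,::-1],None,fx=5,fy=5,interpolation=2); cv2.imwrite("pics/cs.png",a)
E
```

```text
top file ((0.6388180255889893, 0.17816174030303955), (0.4470007121562958, 0.21682299673557281), 73.65096282958984) [[0.47189998626708984, -0.005799999926239252], [0.6798999905586243, -0.06679999828338623], [0.8058000206947327, 0.3621000051498413], [0.5976999998092651, 0.42309999465942383]]
blue 452 ((0.6067983508110046, 0.0699201375246048), (0.026305340230464935, 0.09822831302881241), 73.3758544921875)
side file ((0.6392147541046143, 0.17616966366767883), (0.45271310210227966, 0.21964840590953827), 73.66845703125) [[0.4702000021934509, -0.010200000368058681], [0.6809999942779541, -0.07190000265836716], [0.8083000183105469, 0.36250001192092896], [0.5975000262260437, 0.4242999851703644]]
blue 470 ((0.619542121887207, 0.05788500979542732), (0.04425930231809616, 0.07460591197013855), 73.28559875488281)
```

View pics/cs.png

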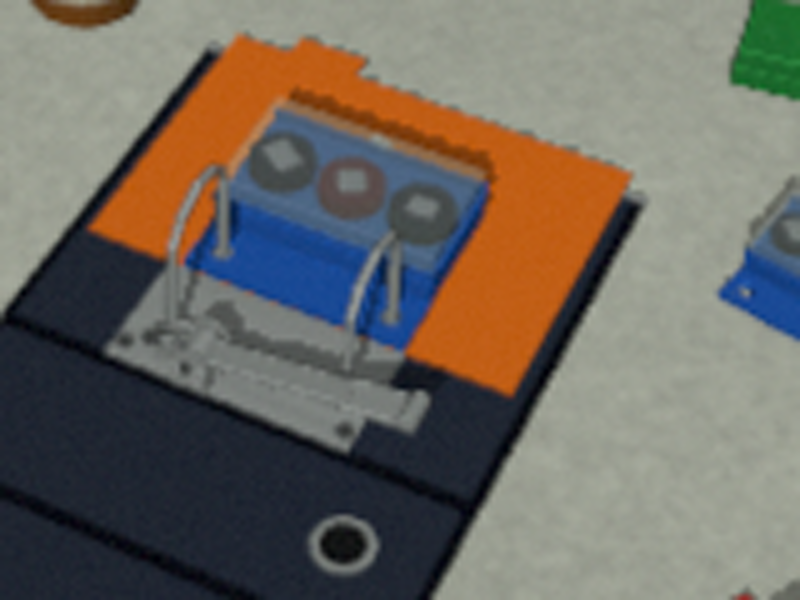

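The crop confirms the large blue case with three specimens on the posts. The post feet are at crop (223,250) and (392,318), and the handle end is near (420,408). Next I refine the file origin from the posts and handle, then measure the tray and mount.

```bash
cat > m2.py <<'E'
from h import *
t=load("top0");s=load("side0")
f=lambda p:np.array(p)/5+[220,185]
A=ray(s,[f((223,250)),f((392,318))],.010); print("posts",A, A.mean(0), np.degrees(np.arctan2(*(A[0]-A[1])[[1,0]])), np.linalg.norm(A[0]-A[1]))
print("handle end",ray(s,[f((420,402))],.031))
# tray: greyish inside vs. bench: rim corners top
for nm,c in(("top",t),("side",s)):
    g=cv2.cvtColor(c["pixels"],cv2.COLOR_RGB2HSV).astype(int)
    near=(440,250) if nm=="top" else (340,135)
    rgb=c["pixels"].astype(int); print(nm,"tray px",rgb[near[1],near[0]], "bench",rgb[200,100] if 0 else rgb[340,300])
    m=blob((rgb[...,2]>=rgb[...,0]-1)&(g[...,1]<40)&(g[...,2]<190),near); m=cv2.morphologyEx(m.astype(np.uint8),cv2.MORPH_CLOSE,np.ones((5,5)))
    print(m.sum(),cv2.boundingRect(m)); P=ray(c,pts(m),.025)[:,:2].astype(np.float32); print(cv2.minAreaRect(P))
    mm=blob((g[...,2]<50),(475,198) if nm=="top" else (303,116)); print("mount",mm.sum(),ray(c,[pts(mm).mean(0)],.015))
O=np.array([.6085,.072]);y=np.radians(-16.34);Rm=np.array([[np.cos(y),-np.sin(y)],[np.sin(y),np.cos(y)]])
L=[(-110,-120,3),(110,-120,3),(110,337,3),(-110,337,3),(-40,0,56),(40,0,56),(-65,59,31),(-75,59,31),(20,59,18),(-100,-128,6),(100,12,6),(-100,12,6)]+[(a,-44+b,36) for a in(-52,52) for b in(-30,30)]+[(a,13,10) for a in(-52,52)]
Q=np.array([[*(O+Rm@np.array(p[:2])/1e3),p[2]/1e3] for p in L])
o=[]
for c,x0,y0,w,h in((t,200,140,150,140),(s,200,180,150,140)):
    a=cv2.resize(c["pixels"][y0:y0+h,x0:x0+w,::-1],None,fx=2.6*1,fy=2.6,interpolation=2)
    a=cv2.resize(c["pixels"][y0:y0+h,x0:x0+w,::-1],(400,600*400//600),interpolation=2) if 0 else a
    for p in proj(c,Q): cv2.circle(a,tuple(int(v) for v in ((p-[x0,y0]+.5)*2.6)),2,(255,0,255),-1)
    o.append(a)
cv2.imwrite("pics/ov.png",np.hstack(o))
E
python3 m2.py
```

```text
posts [[0.64548343 0.05836969 0.01      ]
 [0.56823956 0.08231285 0.01      ]] [0.60686149 0.07034127 0.01      ] -17.22178289616508 0.08086958969740698
handle end [[0.54929562 0.14054183 0.031     ]]
top tray px [135 139 137] bench [161 164 151]
12092 (400, 179, 96, 132)
((0.522182822227478, -0.3379189074039459), (0.20911124348640442, 0.28361475467681885), 88.43570709228516)
mount 84 [[ 0.62602382 -0.40208779  0.015     ]]
side tray px [124 128 125] bench [161 166 152]
5436 (279, 103, 114, 64)
((0.5239213705062866, -0.3303580582141876), (0.23663970828056335, 0.28601452708244324), 88.33336639404297)
mount 73 [[ 0.62881537 -0.40172717  0.015     ]]
```

View pics/ov.png

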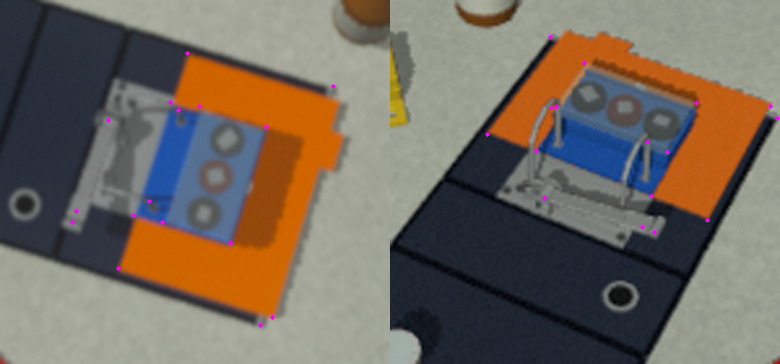

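The overlay fits within about 2 mm on both views. The handle end is near overlay (72,222) in the top view and (660,226) in the side view. Next is a move helper that also checks the handle.

```bash
cat > go.py <<'E'
# usage: go.py fx fy z(mm, TCP)  [tool-y yaw offset] : shift from present pose to file-frame (or tray-frame) target, in tool mm/deg
import sys; from h import *; from rig import robot
FR={"f":(np.array([.6075,.071]),-16.5),"t":(np.array([.522,-.337]),-1.6)}
def w(fr,x,y): O,a=FR[fr]; return O+R.from_euler("z",a,degrees=True).as_matrix()[:2,:2]@[x/1e3,y/1e3]
if __name__=="__main__":
    fr=sys.argv[1]; x,y,z=map(float,sys.argv[2:5]); o=robot.get_obs(); T=R.from_quat(o["tool_rot"])
    a=FR[fr][1]; G=R.from_euler("z",a,degrees=True)*R.from_matrix(np.diag([-1,1,-1.]))
    P=np.r_[w(fr,x,y),z/1e3]; print("t",o["time"],"target",P,"at",o["position"],"w",o["grip_width"],"F",o["ft_force"].round(1),o["grip_force"])
    print("shift",(T.inv().apply(P-o["position"])*1e3).round(1),"turn",(T.inv()*G).as_rotvec(degrees=True).round(1))
    O=FR[fr][0]; d=(o["position"][:2]-O)*1e3; print("in frame",(R.from_euler("z",-a,degrees=True).apply([*d,o["position"][2]*1e3])).round(1))
E
python3 - <<'E'
from h import *; from go import *
t=load("top0");s=load("side0")
for c,p in((t,(227.7,225.4)),(s,(303.8,266.5))): print(ray(c,[p],.031))
print(w("f",-67,59),w("f",-76,59))
E
python3 go.py f -67 59 120
```

```text
[[0.55282907 0.14899727 0.031     ]]
[[0.54930281 0.14331567 0.031     ]]
[0.56001598 0.14659939] [0.55138661 0.14915553]
t 0.1 target [0.56001598 0.14659939 0.12      ] at [0.27303533 0.5615352  0.24666868] w 0.08719470692095498 F [ 0.6 -0.3 -0.5] 0.0
shift [-439.6 -247.3  127. ] turn [-0.1 -0.  -9.4]
in frame [-460.   375.3  246.7]
```

```bash
python3 -m crank '[-180,-100,0,0,0,-5,120,-180,-100,0,0,0,-5,120,-180,-100,0,0,0,-5,120,-180,-100,0,0,0,-5,120,-180,-100,0,0,0,-5,120]' 20
python3 -m crank '[-160,-110,20,0,0,-4.4,120,-160,-110,20,0,0,-4.4,120,-160,-110,20,0,0,-4.4,120,-160,-110,20,0,0,-4.4,120,-160,-110,20,0,0,-4.4,120]'
python3 go.py f -67 59 120
```

```text
time: 0.52
position: [0.392, 0.3914, 0.2471]
tool_rot: [0.181, 0.983, -0.0, -0.0]
ft_force: [0.9, 0.1, -0.9]
grip_width: 0.0616
grip_force: 0.0
time: 0.93
position: [0.5032, 0.2303, 0.2269]
tool_rot: [0.145, 0.989, -0.0, 0.0]
ft_force: [-0.1, 0.2, 0.1]
grip_width: 0.0466
grip_force: 0.0
t 0.9333 target [0.56001598 0.14659939 0.12      ] at [0.50321236 0.23028583 0.22692545] w 0.046626788481691495 F [-0.1  0.2  0.1] 0.0
shift [-78.4 -63.8 107. ] turn [-0.1  0.  -0.2]
in frame [-145.2  123.1  226.9]
```

```bash
python3 -m crank '[-78,-64,90,0,0,0,120,-78,-64,107,0,0,0,120,-78,-64,107,0,0,0,120,-78,-64,107,0,0,0,120,-78,-64,107,0,0,0,120]'
python3 go.py f -67 59 45
python3 - <<'E'
from rig import robot; import cv2, numpy as np
s=robot.camera("side")["pixels"][90:300,190:410,::-1]; t=robot.camera("top")["pixels"][100:310,160:380,::-1]
cv2.imwrite("pics/a1.png",cv2.resize(np.hstack([t,s]),(792,378),interpolation=2))
E
```

```text
time: 1.35
position: [0.5576, 0.1467, 0.1163]
tool_rot: [0.146, 0.989, -0.001, -0.003]
ft_force: [-0.5, -0.4, -0.4]
grip_width: 0.0465
grip_force: 0.0
t 1.35 target [0.56001598 0.14659939 0.045     ] at [0.55763149 0.14671928 0.11634772] w 0.046542613777085684 F [-0.5 -0.4 -0.4] 0.0
shift [-2.7  0.8 71.3] turn [-0.2 -0.3 -0.3]
in frame [-69.3  58.4 116.3]
```

View pics/a1.png

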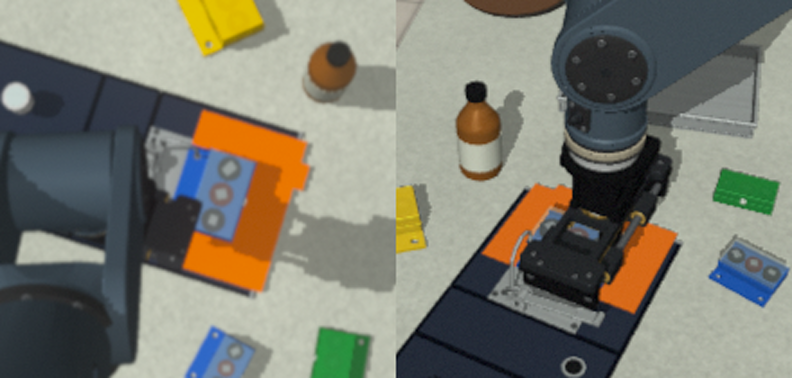

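The hand now straddles the handle from above. The long side of its body lies along the file's y, and the lever end is just under it. I'm lowering and gripping.

```bash
python3 -m crank '[-1,1,30,0,0,0,120,-1,1,60,0,0,0,120,-1,1,68,0,0,0,120,-1,1,68,0,0,0,120,-1,1,68,0,0,0,120]' 20
python3 go.py f -67 59 48
python3 -m crank '[0,0,0,0,0,0,200,0,0,0,0,0,0,255,0,0,0,0,0,0,255,0,0,0,0,0,0,255,0,0,0,0,0,0,255]' 20
python3 go.py f -67 59 48
```

```text
time: 1.87
position: [0.5595, 0.1516, 0.0537]
tool_rot: [0.143, 0.99, 0.0, 0.0]
ft_force: [0.4, 0.4, -0.4]
grip_width: 0.0462
grip_force: 0.0
t 1.8667 target [0.56001598 0.14659939 0.048     ] at [0.55947379 0.15155495 0.05372988] w 0.046196237787876765 F [ 0.4  0.4 -0.4] 0.0
shift [-1.9 -4.6  5.7] turn [0. 0. 0.]
in frame [-68.9  63.6  53.7]
time: 2.28
position: [0.5594, 0.1494, 0.0533]
tool_rot: [0.143, 0.99, -0.001, 0.0]
ft_force: [-1.1, -12.6, 4.1]
grip_width: 0.0208
grip_force: 6.4
t 2.2833 target [0.56001598 0.14659939 0.048     ] at [0.5593906  0.14943021 0.05329498] w 0.02078169416020996 F [ -1.1 -12.6   4.1] 6.408108905889094
shift [-1.4 -2.5  5.3] turn [-0.1  0.   0.1]
in frame [-68.4  61.5  53.3]
```

```bash
python3 -m crank '[0,-4,3,0,0,0,200,0,-4,5,0,0,0,255,0,-4,5,0,0,0,255,0,-4,5,0,0,0,255,0,-4,5,0,0,0,255]' 20
python3 go.py f -67 59 48
python3 -m crank '[0,0,0,0,0,0,255,0,0,0,0,0,0,255,0,0,0,0,0,0,255,0,0,0,0,0,0,255,0,0,0,0,0,0,255]' 30
python3 go.py f -67 59 48
```

```text
time: 2.7
position: [0.5584, 0.1466, 0.0476]
tool_rot: [0.144, 0.99, -0.0, 0.0]
ft_force: [-0.1, -1.8, 0.7]
grip_width: 0.0155
grip_force: 20.0
t 2.7 target [0.56001598 0.14659939 0.048     ] at [0.55841241 0.14662509 0.04756557] w 0.015471281190399101 F [-0.1 -1.8  0.7] 20.000058514997363
shift [-1.5  0.4 -0.4] turn [-0.  0. -0.]
in frame [-68.5  58.6  47.6]
time: 3.12
position: [0.5584, 0.1467, 0.0475]
tool_rot: [0.144, 0.99, -0.0, 0.0]
ft_force: [0.4, -1.6, 0.7]
grip_width: 0.0151
grip_force: 30.0
t 3.1167 target [0.56001598 0.14659939 0.048     ] at [0.55838264 0.1466578  0.04754704] w 0.015112399766554882 F [ 0.4 -1.6  0.7] 30.000212537124753
shift [-1.6  0.4 -0.5] turn [-0.  0. -0.]
in frame [-68.6  58.6  47.5]
```

The fingers hold the handle at 15 mm wide. Now I lift along the arc past the dead point.

```bash
python3 -m crank '[-1,0,-6,0,0,0,255,-3,0,-12,0,0,0,255,-5,0,-18,0,0,0,255,-7,0,-24,0,0,0,255,-9,0,-28,0,0,0,255]' 30
python3 go.py f -60 59 75
python3 -m crank '[0,0,0,0,0,0,255,0,0,0,0,0,0,160,0,0,0,0,0,0,120,0,0,0,0,0,0,120,0,0,0,0,0,0,120]'
python3 -m crank '[30,0,-30,0,0,0,120,60,0,-60,0,0,0,120,60,0,-100,0,0,0,120,60,0,-100,0,0,0,60,60,0,-100,0,0,0,0]'
python3 go.py f 0 -46 150;  python3 - <<'E'
from rig import robot; import cv2, numpy as np
s=robot.camera("side")["pixels"][90:300,190:410,::-1]; t=robot.camera("top")["pixels"][100:310,160:380,::-1]
cv2.imwrite("pics/a2.png",cv2.resize(np.hstack([t,s]),(792,378),interpolation=2))
E
```

```text
time: 3.53
position: [0.567, 0.1441, 0.0765]
tool_rot: [0.144, 0.99, -0.0, -0.0]
ft_force: [0.5, -0.9, -2.4]
grip_width: 0.0157
grip_force: 30.0
t 3.5333 target [0.56672772 0.14461129 0.075     ] at [0.56702788 0.14407756 0.07653492] w 0.015650374168386855 F [ 0.5 -0.9 -2.4] 29.999312488362193
shift [0.4 0.4 1.5] turn [-0. -0. -0.]
in frame [-59.6  58.6  76.5]
time: 3.95
position: [0.5669, 0.1443, 0.0756]
tool_rot: [0.144, 0.99, 0.0, 0.0]
ft_force: [0.3, 0.1, 0.0]
grip_width: 0.0345
grip_force: 0.0
time: 4.37
position: [0.5107, 0.1618, 0.178]
tool_rot: [0.143, 0.99, 0.001, 0.003]
ft_force: [0.3, -0.1, -0.1]
grip_width: 0.0529
grip_force: 0.0
t 4.3667 target [0.59443529 0.02689429 0.15      ] at [0.51066831 0.16179061 0.17795581] w 0.0528503460899298 F [ 0.3 -0.1 -0.1] 0.0
shift [-118.5 -105.6   28.4] turn [0.1 0.3 0. ]
in frame [-118.6   59.6  178. ]
```

View pics/a2.png

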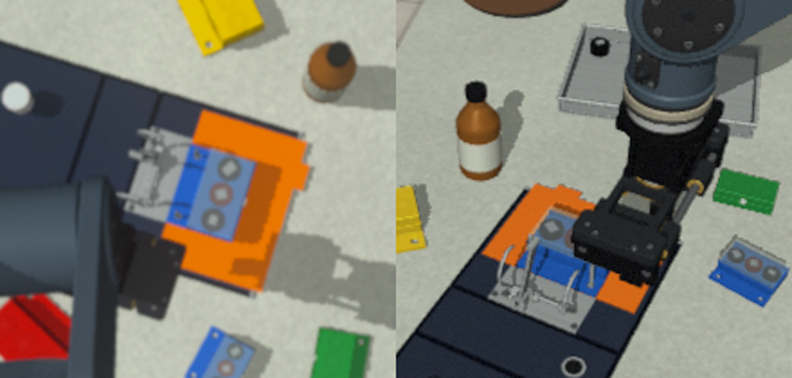

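The rings are open: the lever stands up at (528,245), the arches lean over, and the case is still on its posts. I'm moving above the case with the fingers open.

```bash
python3 -m crank '[-40,-36,10,0,0,0,0,-75,-70,20,0,0,0,0,-110,-98,24,0,0,0,0,-118,-105,28,0,0,0,0,-118,-105,28,0,0,0,0]' 20
python3 -m crank '[0,0,0,0,0,0,0,0,0,0,0,0,0,0,0,0,0,0,0,0,0,0,0,0,0,0,0,0,0,0,0,0,0,0,0]' 20
python3 go.py f 0 -45.5 40
python3 - <<'E'
from go import *
c=robot.camera("side");h=cv2.cvtColor(c["pixels"],cv2.COLOR_RGB2HSV)
t=load("top0"); 
for k,c in(("top",t),):
    h=cv2.cvtColor(c["pixels"],cv2.COLOR_RGB2HSV).astype(int)
    b=(h[...,0]>95)&(h[...,0]<125)&(h[...,1]>70)&(h[...,2]>70); m=blob(b,(275,206))
    P=pts(m); W=ray(c,P,.036)[:,:2]; O,a=FR["f"]; F=(W-O)*1e3@R.from_euler("z",a,degrees=True).as_matrix()[:2,:2]
    print(m.sum(),"top-plane file y,x range",np.percentile(F,[1,99],axis=0)); print(cv2.minAreaRect(W.astype(np.float32)))
E
```

```text
time: 4.88
position: [0.5964, 0.0208, 0.1447]
tool_rot: [0.147, 0.989, -0.001, 0.001]
ft_force: [0.7, 0.6, -0.1]
grip_width: 0.0858
grip_force: 0.0
time: 5.3
position: [0.5919, 0.0282, 0.1476]
tool_rot: [0.143, 0.99, 0.0, -0.0]
ft_force: [-0.5, 0.3, 0.6]
grip_width: 0.0873
grip_force: 0.0
t 5.3 target [0.5945773 0.0273737 0.04     ] at [0.59190291 0.02820275 0.14762757] w 0.08732465168105356 F [-0.5  0.3  0.6] 0.0
shift [ -2.9  -0.  107.6] turn [ 0.  -0.   0.1]
in frame [ -2.8 -45.5 147.6]
1211 top-plane file y,x range [[-51.04361653 -71.38620798]
 [ 45.60643692  10.81458951]]
((0.5965775847434998, 0.042646389454603195), (0.08345267176628113, 0.098760686814785), 73.8447265625)
```

```bash
python3 -m crank '[-3,0,15,-1.5,0,0,0,-3,0,30,-1.5,0,0,0,-3,0,45,-1.5,0,0,0,-3,0,60,-1.5,0,0,0,-3,0,70,-1.5,0,0,0]' 20
python3 go.py f 0 -45.5 40
python3 -m crank '[0,0,10,0,0,0,0,0,0,20,0,0,0,0,0,0,30,0,0,0,0,0,0,36,0,0,0,0,0,0,36,0,0,0,0]' 20
python3 go.py f 0 -45.5 40
```

```text
time: 5.77
position: [0.5948, 0.0268, 0.0766]
tool_rot: [0.143, 0.99, 0.013, 0.001]
ft_force: [-1.0, 0.1, -0.5]
grip_width: 0.0869
grip_force: 0.0
t 5.7667 target [0.5945773 0.0273737 0.04     ] at [0.59480305 0.02677245 0.07662165] w 0.08693788643451693 F [-1.   0.1 -0.5] 0.0
shift [ 0.3 -0.4 36.6] turn [ 1.5 -0.1  0. ]
in frame [  0.4 -46.   76.6]
time: 6.18
position: [0.5949, 0.0272, 0.0402]
tool_rot: [0.144, 0.99, 0.013, 0.001]
ft_force: [-0.1, -0.7, 0.6]
grip_width: 0.0871
grip_force: 0.0
t 6.1833 target [0.5945773 0.0273737 0.04     ] at [0.59494878 0.02720377 0.04018145] w 0.08712307038816851 F [-0.1 -0.7  0.6] 0.0
shift [0.4 0.1 0.2] turn [ 1.5 -0.1 -0. ]
in frame [  0.4 -45.6  40.2]
```

No contact on the way down. Closing at 20 N.

```bash
python3 -m crank '[0,0,0,0,0,0,60,0,0,0,0,0,0,80,0,0,0,0,0,0,100,0,0,0,0,0,0,150,0,0,0,0,0,0,150]' 20
python3 go.py f 0 -45.5 40
```

```text
time: 6.6
position: [0.5961, 0.027, 0.0421]
tool_rot: [0.144, 0.99, 0.013, 0.002]
ft_force: [0.1, 2.5, -0.8]
grip_width: 0.0616
grip_force: 1.5
t 6.6 target [0.5945773 0.0273737 0.04     ] at [0.59605792 0.02696401 0.04206459] w 0.06160017084003038 F [ 0.1  2.5 -0.8] 1.5177489817142487
shift [ 1.5 -0.1  2.1] turn [ 1.5  0.1 -0.1]
in frame [  1.5 -45.5  42.1]
```

```bash
python3 -m crank '[0,0,0,0,0,0,150,0,0,0,0,0,0,150,0,0,0,0,0,0,150,0,0,0,0,0,0,150,0,0,0,0,0,0,150]' 25
python3 go.py f 0 -45.5 40
python3 -m crank '[0,0,-3,0,0,0,150,0,0,-7,0,0,0,150,0,0,-12,0,0,0,150,0,0,-18,0,0,0,150,0,0,-24,0,0,0,150]'
python3 go.py f 0 -45.5 64
```

```text
time: 7.02
position: [0.5961, 0.027, 0.042]
tool_rot: [0.144, 0.99, 0.013, 0.002]
ft_force: [-0.3, 0.7, 4.5]
grip_width: 0.0596
grip_force: 25.0
t 7.0167 target [0.5945773 0.0273737 0.04     ] at [0.5960551  0.02702508 0.04204556] w 0.05957938903542951 F [-0.3  0.7  4.5] 24.991376101970673
shift [ 1.5 -0.1  2. ] turn [ 1.5  0.  -0. ]
in frame [  1.5 -45.4  42. ]
time: 7.43
position: [0.5953, 0.0264, 0.0658]
tool_rot: [0.144, 0.99, 0.013, 0.002]
ft_force: [0.1, -0.2, -2.0]
grip_width: 0.0597
grip_force: 24.9
t 7.4333 target [0.5945773 0.0273737 0.064    ] at [0.59533056 0.02638472 0.06583632] w 0.05966854902081541 F [ 0.1 -0.2 -2. ] 24.91990953683853
shift [1.  0.7 1.9] turn [ 1.5 -0.  -0. ]
in frame [  1.  -46.2  65.8]
```

The case is gripped at 59.7 mm and carries about 2 N. I keep lifting, straighten the lean, then carry it to the tray.

```bash
python3 -m crank '[0,0,-15,0,0,0,150,0,0,-30,0,0,0,150,0,0,-45,0,0,0,150,0,0,-60,0,0,0,150,0,0,-75,1.5,0,0,150]'
python3 -m crank '[0,0,-5,0,0,0,150,0,0,-5,0,0,0,150,0,0,-5,0,0,0,150,0,0,-5,0,0,0,150,0,0,-5,0,0,0,150]'
python3 go.py t -35 -10 145
```

```text
time: 7.85
position: [0.5946, 0.0238, 0.1416]
tool_rot: [0.144, 0.99, -0.0, -0.0]
ft_force: [0.2, 0.0, -2.6]
grip_width: 0.06
grip_force: 24.9
time: 8.27
position: [0.5942, 0.0245, 0.1444]
tool_rot: [0.144, 0.99, 0.0, -0.001]
ft_force: [-0.4, 0.6, -1.2]
grip_width: 0.06
grip_force: 24.9
t 8.2667 target [ 0.48673443 -0.34601884  0.145     ] at [0.59417979 0.0245366  0.1444191 ] w 0.06003426477544869 F [-0.4  0.6 -1.2] 24.91986393928528
shift [  -2.6 -385.8   -0.5] turn [  0.   -0.1 -15. ]
in frame [ 62.1 363.4 144.4]
```

```bash
python3 -m crank '[0,-20,0,0,0,-2,150,0,-50,0,0,0,-4,150,0,-85,0,0,0,-6,150,0,-120,0,0,0,-8,150,0,-155,0,0,0,-10,150]'
python3 -m crank '[0,-35,0,0,0,-1,150,0,-70,0,0,0,-2,150,0,-105,0,0,0,-3,150,0,-140,0,0,0,-4,150,0,-160,0,0,0,-5,150]'
python3 -m crank '[0,-15,0,0,0,0,150,0,-25,0,0,0,0,150,0,-30,0,0,0,0,150,0,-30,0,0,0,0,150,0,-30,0,0,0,0,150]'
python3 go.py t -35 -10 50
```

```text
time: 8.68
position: [0.5499, -0.1251, 0.1446]
tool_rot: [0.056, 0.998, 0.0, -0.001]
ft_force: [0.3, 0.1, -2.2]
grip_width: 0.0599
grip_force: 24.9
time: 9.1
position: [0.532, -0.2872, 0.1447]
tool_rot: [0.014, 1.0, -0.001, 0.0]
ft_force: [-0.0, -0.5, -1.3]
grip_width: 0.0599
grip_force: 24.9
time: 9.52
position: [0.5318, -0.3116, 0.1452]
tool_rot: [0.013, 1.0, 0.001, -0.0]
ft_force: [0.2, 0.9, -1.8]
grip_width: 0.0597
grip_force: 24.9
t 9.5167 target [ 0.48673443 -0.34601884  0.05      ] at [ 0.53177188 -0.31164235  0.14517908] w 0.0597025122300894 F [ 0.2  0.9 -1.8] 24.919929206371307
shift [ 44.  -35.7  95.2] turn [ 0.1 -0.1  0.1]
in frame [  9.1  25.6 145.2]
```

```bash
python3 -m crank '[20,-15,0,0,0,0,150,35,-28,0,0,0,0,150,44,-35,15,0,0,0,150,44,-35,30,0,0,0,150,44,-35,40,0,0,0,150]'
python3 -m crank '[0,0,10,0,0,0,150,0,0,20,0,0,0,150,0,0,30,0,0,0,150,0,0,36,0,0,0,150,0,0,40,0,0,0,150]'
python3 -m crank '[0,0,2,0,0,0,150,0,0,4,0,0,0,150,0,0,5,0,0,0,150,0,0,5,0,0,0,150,0,0,5,0,0,0,150]'
python3 go.py t -35 -10 39
```

```text
time: 9.93
position: [0.4863, -0.3452, 0.1047]
tool_rot: [0.013, 1.0, 0.001, -0.001]
ft_force: [-0.7, 0.2, -2.1]
grip_width: 0.0601
grip_force: 24.9
time: 10.35
position: [0.4869, -0.3462, 0.0644]
tool_rot: [0.013, 1.0, 0.0, -0.0]
ft_force: [-0.2, 0.9, -2.1]
grip_width: 0.0603
grip_force: 24.9
time: 10.77
position: [0.487, -0.347, 0.0609]
tool_rot: [0.014, 1.0, -0.0, 0.0]
ft_force: [0.3, 0.8, -2.4]
grip_width: 0.0597
grip_force: 24.9
t 10.7667 target [ 0.48673443 -0.34601884  0.039     ] at [ 0.48703368 -0.34703876  0.0608697 ] w 0.05966246977209216 F [ 0.3  0.8 -2.4] 24.91987645626068
shift [ 0.3  1.  21.9] turn [-0.   0.   0.1]
in frame [-34.7 -11.   60.9]
```

Run:
```python
from rig import robot; import cv2, numpy as np
s=robot.camera("side")["pixels"][70:200,240:420,::-1]; t=robot.camera("top")["pixels"][160:330,370:530,::-1]
cv2.imwrite("pics/a3.png",np.hstack([cv2.resize(t,(400,425),interpolation=2),cv2.resize(s,(400,289),interpolation=2)[0:289]]) if 0 else np.hstack([cv2.resize(t,(400,425)),cv2.copyMakeBorder(cv2.resize(s,(400,289)),0,136,0,0,0)]))
```

```text
(no output)
```

View pics/a3.png

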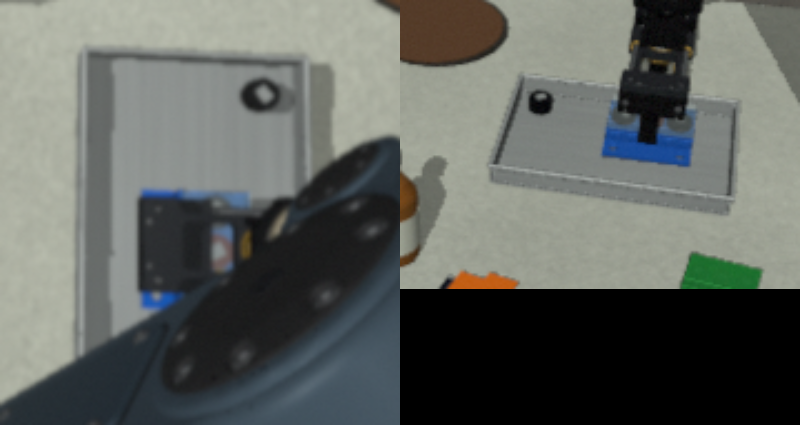

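The case hangs level above the tray floor, well inside the walls and clear of the mount (260,95). I'm lowering it gently.

```bash
python3 -m crank '[0,0,5,0,0,0,150,0,0,10,0,0,0,150,0,0,14,0,0,0,150,0,0,17,0,0,0,150,0,0,19,0,0,0,150]'
python3 -m crank '[0,0,1,0,0,0,150,0,0,1,0,0,0,150,0,0,2,0,0,0,150,0,0,2,0,0,0,150,0,0,3,0,0,0,150]'
python3 -m crank '[0,0,0,0,0,0,150,0,0,0,0,0,0,150,0,0,0,0,0,0,150,0,0,0,0,0,0,150,0,0,0,0,0,0,150]'
python3 go.py t -35 -10 39
```

```text
time: 11.28
position: [0.4866, -0.3465, 0.0407]
tool_rot: [0.013, 1.0, 0.0, -0.0]
ft_force: [-0.4, 0.2, -1.3]
grip_width: 0.0599
grip_force: 24.9
time: 11.7
position: [0.4869, -0.3469, 0.0395]
tool_rot: [0.013, 1.0, -0.0, 0.0]
ft_force: [-2.8, 0.1, 7.6]
grip_width: 0.0602
grip_force: 24.9
time: 12.12
position: [0.4869, -0.347, 0.0394]
tool_rot: [0.013, 1.0, -0.0, 0.0]
ft_force: [-1.6, 0.2, 5.4]
grip_width: 0.0597
grip_force: 24.9
t 12.1167 target [ 0.48673443 -0.34601884  0.039     ] at [ 0.48685101 -0.34696113  0.03941226] w 0.059678883982765586 F [-1.6  0.2  5.4] 24.945853650569916
shift [0.1 0.9 0.4] turn [-0.   0.   0.1]
in frame [-34.9 -10.9  39.4]
```

Floor contact felt (5 N up). Releasing and rising.

```bash
python3 -m crank '[0,0,0,0,0,0,80,0,0,0,0,0,0,0,0,0,0,0,0,0,0,0,0,0,0,0,0,0,0,0,0,0,0,0,0]' 20
python3 -m crank '[0,0,-5,0,0,0,0,0,0,-15,0,0,0,0,0,0,-30,0,0,0,0,0,0,-60,0,0,0,0,0,0,-90,0,0,0,0]'
python3 -m crank '[0,0,-30,0,0,0,0,0,0,-60,0,0,0,0,0,0,-60,0,0,0,0,0,0,-60,0,0,0,0,0,0,-60,0,0,0,0]'
python3 go.py f 32 59 200
```

```text
time: 12.53
position: [0.4871, -0.3469, 0.0384]
tool_rot: [0.013, 1.0, -0.0, 0.0]
ft_force: [0.1, 0.6, 0.2]
grip_width: 0.0791
grip_force: 0.0
time: 12.95
position: [0.4864, -0.3463, 0.1293]
tool_rot: [0.013, 1.0, 0.001, -0.001]
ft_force: [0.4, -0.1, 0.5]
grip_width: 0.0875
grip_force: 0.0
time: 13.37
position: [0.4865, -0.3464, 0.1887]
tool_rot: [0.013, 1.0, 0.0, -0.0]
ft_force: [0.6, 0.5, -0.4]
grip_width: 0.0872
grip_force: 0.0
t 13.3667 target [0.65493914 0.11848187 0.2       ] at [ 0.48651222 -0.3463828   0.1887366 ] w 0.08719545548533875 F [ 0.6  0.5 -0.4] 0.0
shift [-155.9  469.2  -11.2] turn [ 0. -0. 15.]
in frame [   2.5 -434.6  188.7]
```

```bash
python3 -m crank '[-10,35,0,0,0,2,255,-20,75,0,0,0,4,255,-30,115,0,0,0,6,255,-40,155,0,0,0,8,255,-50,195,-5,0,0,10,255]' 20
python3 go.py f 32 59 195
python3 -m crank '[-25,30,0,0,0,1,255,-50,60,0,0,0,2,255,-75,90,0,0,0,3,255,-75,90,0,0,0,4,255,-75,90,0,0,0,5,255]'
python3 go.py f 32 59 195
```

```text
time: 13.78
position: [0.5405, -0.1508, 0.1909]
tool_rot: [0.102, 0.995, 0.001, -0.003]
ft_force: [0.6, 0.9, -0.1]
grip_width: 0.0621
grip_force: 0.0
t 13.7833 target [0.65493914 0.11848187 0.195     ] at [ 0.5404633  -0.15076087  0.19089329] w 0.06208930183020001 F [ 0.6  0.9 -0.1] 0.0
shift [-57.5 286.9  -4. ] turn [ 0.1 -0.4  4.8]
in frame [  -1.3 -231.7  190.9]
time: 14.2
position: [0.6336, -0.0781, 0.1913]
tool_rot: [0.143, 0.99, 0.0, -0.002]
ft_force: [-0.7, -0.4, -0.2]
grip_width: 0.0283
grip_force: 0.0
t 14.2 target [0.65493914 0.11848187 0.195     ] at [ 0.63360948 -0.07806756  0.19129141] w 0.028294040645046547 F [-0.7 -0.4 -0.2] 0.0
shift [ 35.  194.6  -3.6] turn [-0.  -0.2  0.1]
in frame [  67.4 -135.5  191.3]
```

Run:
```python
from rig import robot; import cv2, numpy as np
t=robot.camera("top")["pixels"]; s=robot.camera("side")["pixels"]
a=cv2.resize(t[160:330,370:530,::-1],(400,425)); b=cv2.resize(s[70:300,210:426,::-1],(400,425))
cv2.imwrite("pics/a4.png",np.hstack([a,b]))
```

```text
(no output)
```

View pics/a4.png

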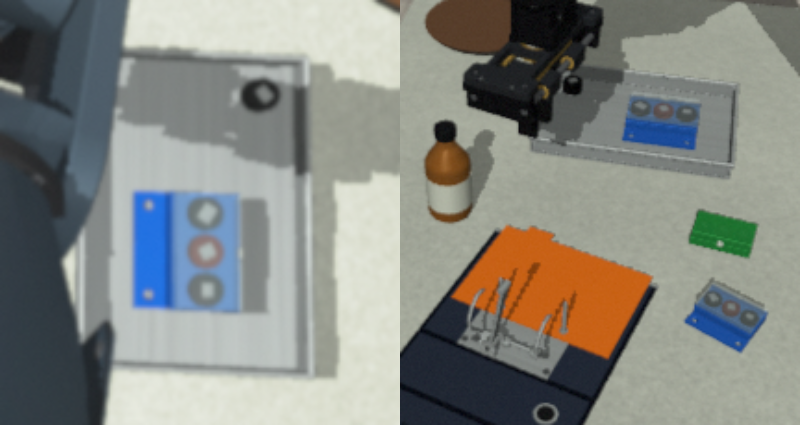

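The case lies flat, lid up, in the tray beside the untouched mount, and the lever is still up at (502,290). Now to the lever, with the fingers closed.

```bash
python3 -m crank '[8,40,0,0,0,0,255,16,80,0,0,0,0,255,24,120,0,0,0,0,255,32,160,0,0,0,0,255,35,190,0,0,0,0,255]' 20
python3 -m crank '[0,4,0,0,0,0,255,0,4,0,0,0,0,255,0,4,0,0,0,0,255,0,4,0,0,0,0,255,0,4,0,0,0,0,255]' 20
python3 go.py f 32 59 125
```

```text
time: 14.72
position: [0.6522, 0.1133, 0.1928]
tool_rot: [0.144, 0.99, 0.0, -0.002]
ft_force: [0.1, 0.0, 0.9]
grip_width: 0.0005
grip_force: 0.0
time: 15.13
position: [0.655, 0.1136, 0.1934]
tool_rot: [0.145, 0.989, -0.0, -0.0]
ft_force: [-0.5, 0.4, -0.3]
grip_width: 0.0004
grip_force: 0.0
t 15.1333 target [0.65493914 0.11848187 0.125     ] at [0.65503845 0.11355295 0.1933769 ] w 0.00036837417528820304 F [-0.5  0.4 -0.3] 0.0
shift [ 1.5  4.7 68.4] turn [-0.  -0.  -0.2]
in frame [ 33.5  54.3 193.4]
```

```bash
python3 -m crank '[1,5,25,0,0,0,255,1,5,50,0,0,0,255,1,5,68,0,0,0,255,1,5,68,0,0,0,255,1,5,68,0,0,0,255]' 20
python3 go.py f 32 59 125
python3 -m crank '[12,0,0,0,0,0,255,28,0,0,0,0,0,255,46,0,0,0,0,0,255,64,0,0,0,0,0,255,77,0,0,0,0,0,255]' 20
python3 go.py f -46 59 125
```

```text
time: 15.55
position: [0.6551, 0.1196, 0.1246]
tool_rot: [0.145, 0.989, -0.0, -0.001]
ft_force: [-0.1, 0.8, 1.0]
grip_width: 0.0003
grip_force: 0.0
t 15.55 target [0.65493914 0.11848187 0.125     ] at [0.6551184  0.11958121 0.12460603] w 0.0002919445828174468 F [-0.1  0.8  1. ] 0.0
shift [-0.1 -1.1 -0.4] turn [-0.1 -0.1 -0.1]
in frame [ 31.9  60.1 124.6]
time: 15.97
position: [0.5869, 0.1421, 0.1293]
tool_rot: [0.144, 0.99, 0.001, 0.007]
ft_force: [3.5, -1.7, 6.1]
grip_width: 0.0004
grip_force: 2.6
t 15.9667 target [0.5801512  0.14063507 0.125     ] at [0.58685238 0.14210266 0.1292845 ] w 0.000413000545946489 F [ 3.5 -1.7  6.1] 2.6347755698952824
shift [ 6.1 -3.3  4.2] turn [ 0.2  0.8 -0.1]
in frame [-40.   62.3 129.3]
```

```bash
python3 -m crank '[4,-1,2,0,0,0,255,9,-1,9,0,0,0,255,15,-1,15,0,0,0,255,21,-1,23,0,0,0,255,26,-1,31,0,0,0,255]' 20
python3 go.py f -71 59 94
python3 -m crank '[4,0,9,0,0,0,255,8,0,18,0,0,0,255,10,0,26,0,0,0,255,11,0,34,0,0,0,255,11,0,34,0,0,0,255]' 20
python3 go.py f -82 59 60
```

```text
time: 16.38
position: [0.5559, 0.1493, 0.0936]
tool_rot: [0.144, 0.99, -0.0, -0.0]
ft_force: [0.6, 0.3, 0.4]
grip_width: 0.0009
grip_force: 0.0
t 16.3833 target [0.5561807  0.14773545 0.094     ] at [0.55594874 0.14929608 0.09356757] w 0.000856862996780744 F [0.6 0.3 0.4] 0.0
shift [-0.7 -1.4 -0.4] turn [-0.  -0.1 -0.1]
in frame [-71.7  60.4  93.6]
time: 16.8
position: [0.5449, 0.1524, 0.0585]
tool_rot: [0.144, 0.99, -0.0, -0.002]
ft_force: [-0.2, 0.1, -0.7]
grip_width: 0.0004
grip_force: 0.0
t 16.8 target [0.54563369 0.15085962 0.06      ] at [0.54492295 0.15242576 0.05847508] w 0.00040508311282809256 F [-0.2  0.1 -0.7] 0.0
shift [-1.1 -1.3 -1.5] turn [-0.1 -0.2 -0. ]
in frame [-83.1  60.3  58.5]
```

There's no reaction force, so the lever probably slipped out. I'm backing off outwards and looking.

```bash
python3 -m crank '[20,0,-10,0,0,0,255,40,0,-40,0,0,0,255,50,0,-80,0,0,0,255,50,0,-110,0,0,0,255,50,0,-130,0,0,0,255]' 20
python3 go.py f 32 59 170
python3 - <<'E'
from rig import robot; import cv2, numpy as np
t=robot.camera("top")["pixels"]; s=robot.camera("side")["pixels"]
a=cv2.resize(t[130:270,180:320,::-1],(400,400),interpolation=2); b=cv2.resize(s[180:320,210:350,::-1],(400,400),interpolation=2)
cv2.imwrite("pics/a5.png",np.hstack([a,b]))
E
```

```text
time: 17.22
position: [0.4989, 0.1672, 0.1937]
tool_rot: [0.144, 0.99, 0.001, 0.002]
ft_force: [0.9, 0.6, 0.1]
grip_width: 0.0006
grip_force: 0.0
t 17.2167 target [0.65493914 0.11848187 0.17      ] at [0.49893625 0.16715608 0.19365142] w 0.0005945864172265797 F [0.9 0.6 0.1] 0.0
shift [-163.3   -2.4   24.3] turn [ 0.1  0.2 -0. ]
in frame [-131.4   61.4  193.7]
```

View pics/a5.png

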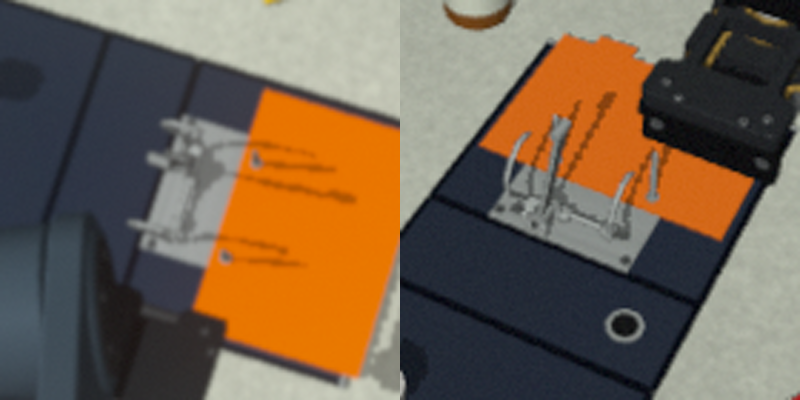

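The lever sprang back up; its top is at side (560,125). The finger slid outward off the roll. I'm repeating this with the finger centred on the roll and moving more slowly.

```bash
python3 -m crank '[-35,0,0,0,0,0,255,-75,-2,0,0,0,0,255,-115,-2,0,0,0,0,255,-145,-2,0,0,0,0,255,-163,-2,0,0,0,0,255]' 20
python3 -m crank '[0,0,10,0,0,0,255,0,0,30,0,0,0,255,0,0,50,0,0,0,255,0,0,65,0,0,0,255,0,0,68,0,0,0,255]' 20
python3 go.py f 32 59 125
python3 -m crank '[4,0,0,0,0,0,255,12,0,0,0,0,0,255,20,0,0,0,0,0,255,28,0,0,0,0,0,255,36,0,0,0,0,0,255]' 20
python3 -m crank '[8,0,0,0,0,0,255,16,0,0,0,0,0,255,23,0,0,0,0,0,255,29,0,0,0,0,0,255,31,0,0,0,0,0,255]' 20
python3 go.py f -35 59 125
```

```text
time: 17.73
position: [0.6576, 0.1166, 0.1894]
tool_rot: [0.145, 0.989, -0.0, 0.001]
ft_force: [0.2, -0.5, -0.3]
grip_width: 0.0002
grip_force: 0.0
time: 18.15
position: [0.6496, 0.1186, 0.1176]
tool_rot: [0.144, 0.99, -0.001, -0.005]
ft_force: [-0.5, 0.3, -0.1]
grip_width: 0.0005
grip_force: 0.0
t 18.15 target [0.65493914 0.11848187 0.125     ] at [0.64956979 0.11863785 0.11762826] w 0.0005153752062413636 F [-0.5  0.3 -0.1] 0.0
shift [-5.1  1.4 -7.4] turn [-0.2 -0.6 -0. ]
in frame [ 26.8  57.6 117.6]
time: 18.57
position: [0.6238, 0.1281, 0.1245]
tool_rot: [0.144, 0.99, 0.0, 0.007]
ft_force: [9.2, -3.9, -6.4]
grip_width: 0.0001
grip_force: 4.8
time: 18.98
position: [0.5928, 0.1378, 0.1258]
tool_rot: [0.144, 0.99, 0.001, 0.005]
ft_force: [3.3, -1.6, 5.1]
grip_width: 0.0003
grip_force: 2.7
t 18.9833 target [0.59069821 0.1375109  0.125     ] at [0.59277344 0.13776525 0.12583646] w 0.00030026340163285343 F [ 3.3 -1.6  5.1] 2.744545687601203
shift [ 1.9 -0.8  0.8] turn [ 0.2  0.6 -0. ]
in frame [-33.1  59.8 125.8]
```

```bash
python3 -m crank '[3,0,3,0,0,0,255,7,0,6,0,0,0,255,10,0,9,0,0,0,255,13,0,12,0,0,0,255,16,0,16,0,0,0,255]' 20
python3 go.py f -51 59 109
python3 -m crank '[3,0,4,0,0,0,255,6,0,8,0,0,0,255,8,0,12,0,0,0,255,11,0,16,0,0,0,255,13,0,20,0,0,0,255]' 20
python3 go.py f -64 59 89
```

```text
time: 19.4
position: [0.5753, 0.1428, 0.1097]
tool_rot: [0.144, 0.99, 0.001, 0.002]
ft_force: [-1.5, 1.9, 8.5]
grip_width: 0.001
grip_force: 4.2
t 19.4 target [0.5753571  0.14205515 0.109     ] at [0.57526568 0.14283368 0.10967069] w 0.0009791295741134298 F [-1.5  1.9  8.5] 4.158685662550852
shift [-0.3 -0.7  0.7] turn [ 0.1  0.3 -0. ]
in frame [-51.3  59.7 109.7]
time: 19.82
position: [0.561, 0.1465, 0.0877]
tool_rot: [0.144, 0.99, 0.0, 0.0]
ft_force: [-0.8, 1.3, 1.4]
grip_width: 0.0003
grip_force: 0.9
t 19.8167 target [0.56289244 0.14574735 0.089     ] at [0.56104023 0.14653872 0.08769015] w 0.00031125245630395353 F [-0.8  1.3  1.4] 0.9115215772180818
shift [-2.  -0.2 -1.3] turn [ 0.  0. -0.]
in frame [-66.   59.2  87.7]
```

```bash
python3 -m crank '[2,0,6,0,0,0,255,4,0,12,0,0,0,255,6,0,18,0,0,0,255,7,0,24,0,0,0,255,8,0,28,0,0,0,255]' 20
python3 go.py f -73 59 60
python3 -m crank '[0,0,2,0,0,0,255,0,0,2,0,0,0,255,0,0,2,0,0,0,255,0,0,2,0,0,0,255,0,0,2,0,0,0,255]' 20
python3 go.py f -73 59 60
```

```text
time: 20.23
position: [0.5548, 0.1477, 0.0607]
tool_rot: [0.144, 0.99, -0.0, 0.0]
ft_force: [-7.1, -2.7, 47.8]
grip_width: 0.0005
grip_force: 23.3
t 20.2333 target [0.55426306 0.14830348 0.06      ] at [0.55478256 0.14774908 0.06071561] w 0.00047160094969635587 F [-7.1 -2.7 47.8] 23.33562372252345
shift [0.7 0.4 0.7] turn [-0.  0. -0.]
in frame [-72.3  58.6  60.7]
time: 20.65
position: [0.5548, 0.1477, 0.0613]
tool_rot: [0.144, 0.99, -0.0, 0.001]
ft_force: [-7.5, -2.0, 35.5]
grip_width: 0.0003
grip_force: 17.9
t 20.65 target [0.55426306 0.14830348 0.06      ] at [0.55478695 0.14771571 0.06125057] w 0.00030844515385880744 F [-7.5 -2.  35.5] 17.860930915921926
shift [0.7 0.4 1.2] turn [ 0.   0.1 -0. ]
in frame [-72.3  58.6  61.3]
```

The lever is pressed down on its stop. I'm retreating straight up and checking.

```bash
python3 -m crank '[0,0,-5,0,0,0,255,0,0,-15,0,0,0,255,10,0,-40,0,0,0,255,40,0,-70,0,0,0,255,60,0,-100,0,0,0,255]' 20
python3 -m crank '[30,0,0,0,0,0,255,60,0,-10,0,0,0,255,60,0,-10,0,0,0,255,60,0,-10,0,0,0,255,60,0,-10,0,0,0,255]' 20
python3 - <<'E'
from rig import robot; import cv2, numpy as np
t=robot.camera("top")["pixels"]; s=robot.camera("side")["pixels"]
a=cv2.resize(t[60:340,120:540,::-1],(400,267),interpolation=2); b=cv2.resize(s[90:300,190:400,::-1],(400,400),interpolation=2)
cv2.imwrite("pics/a6.png",np.hstack([cv2.copyMakeBorder(a,0,133,0,0,0),b])); print(robot.get_obs()["position"])
E
```

```text
time: 21.07
position: [0.4945, 0.1649, 0.156]
tool_rot: [0.144, 0.99, -0.001, -0.002]
ft_force: [0.1, -0.1, -0.2]
grip_width: 0.0003
grip_force: 0.0
time: 21.48
position: [0.4402, 0.1822, 0.1665]
tool_rot: [0.144, 0.99, 0.0, 0.001]
ft_force: [0.4, -0.1, -0.3]
grip_width: 0.0004
grip_force: 0.0
[0.44068214 0.18195606 0.16613947]
```

View pics/a6.png

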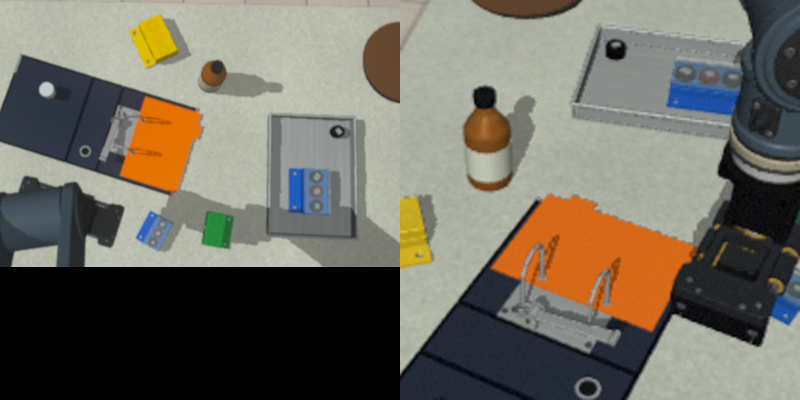

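The lever is down with its handle end at (615,335), and the arches are shut on the posts. The case lies flat in the tray, and the mount, bottle and loupe haven't moved. Handing in.

```bash
python3 -c "
from rig import robot; print(robot.hand_in())"
```

```text
the job is handed in; nothing more can be done
None
```

I handed the job in at about 22 s: the case lies flat, lid up, in the tray, the lever is down with the rings shut, and the specimen, bottle and loupe look unmoved in the last pictures; the first press slipped off the lever and was redone, and no verdict came back.

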